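# Sweep scrap bearings off the balancer bed

### The arm

A 6-joint arm with a two-finger parallel gripper is mounted at the origin on the work surface. World frame = base frame: x ahead of the robot, y to its left, z up, the work surface at z = 0. Lengths are in mm, angles in rad, forces in N, time in s.
With the tool pointing down it reaches from about 275 to 825 mm from the base axis. Payload 5.2 kg.
Tool frame: the origin (TCP) lies at the very end of the fingers, on their centre line; the grasp point (between the pads) lies 19 mm behind it; z points along the fingers, y is the line along which they close (so a half turn about z gives the same grasp; the last joint's range is limited). The gripper opens to 93 mm and grips with 3 to 60 N. Pads are 15 mm wide; open, the fingers measure 128 mm over their backs; the gripper's body (75 mm by 188 mm) begins 65 mm behind the grasp point.
Start: joints at [1.076, 0.259, 1.535, -0, 1.348, -0.203], TCP at [158.2, 526.762, 218.653] pointing down, gripper open.
Joint ranges: [-3.14, 3.14], [-0.91, 2.08], [0.19, 2.58], [-1.22, 4.36], [0.22, 2.71], [-3.12, 3.12]. Speed limits (rad/s): [2.57, 2.57, 3.14, 3.14, 3.14, 3.14].

### API

Orientations are given as [roll, pitch, yaw] about the fixed x, y, z axes, in that order (R = Rz(yaw) Ry(pitch) Rx(roll)).
In Python, from bench import robot gives the robot as it stands. The module is installed in compiled form; this text tells all that it offers. Calls block until the motion is done:
- robot.move_ptp(position, orientation): joint-space move of the TCP to a pose.
- robot.move_linear(position, ori=None, speed=150, f_stop=None): straight line of the TCP; ori=None keeps the orientation; speed is the mean speed in mm/s. With f_stop (N) it stops when the force on the tool has changed by that much, and returns True; else False.
- robot.move_j(angles): joint-space move.
- robot.move_gripper(opening): opening from 0.0 (shut) to 1.0 (fully open); the grip force is fixed at half the most; returns when the fingers have stopped.
- robot.sleep(seconds).
- robot.inverse_kinematics(position, orientation): joint angles nearest the present ones, or None.
- robot.get_image(name): name is "scene" or "top" or "wrist"; returns a dict with "img" (384x512x3 uint8, blue, green, red), "fovy" (degrees; the focal length in pixels is half the picture's height over the tangent of half this angle, whatever the lens; pixels are square), "cx", "cy" (the principal point, pixels), "eye" and "orientation" of the camera in the world. Camera axes: x right, y down, z forward; pixel columns grow to the right and rows downward; lengths in mm; the calibration is good to about 2 mm. A picture is of the moment at which its call begins. There is no depth.
A pose or a line that the arm cannot do raises robot.MotionError and nothing moves.
- robot.hand_in(): hands the job in; it is judged then, once.
Readings, each from a call of its own:
- robot.current_t(): time.
- robot.current_qpos(): joint angles.
- robot.current_joint_vel(): joint speeds.
- robot.current_joint_efforts(): joint torques, N m.
- robot.current_tcp_pos(): TCP position.
- robot.current_eef_rot(): TCP orientation.
- robot.current_contact_force(): force on the tool from outside, world axes, zero at the start.
- robot.current_ft_torque(): the same for the moment, N m.
- robot.current_gripper_width(): opening from 0.0 (shut) to 1.0 (fully open).
- robot.current_finger_force(): force on a finger pad.
Only numpy, scipy, OpenCV 4.12 (cv2) and the standard library are available. Lean on these libraries where they do the work, as an engineer would, in place of code of your own. Each camera call takes 0.05 s, during which the arm holds its last target. There are 200 camera calls.

### The job

Four scrap ball bearings lie loose on the bed plate of the rotor balancing machine. Sweep them lightly and steadily with the fingertips along the plate and over its side edge into the red bin, without pinching, lifting or flicking any of them. Leave the putty tin, the rotor on the machine, the bottle and both bins where they stand.

Things in the scene. Friction and masses are not known exactly. Their poses are not given: they have to be found in the camera images.
- bed: the machine's fixed bed: beige casting 65 mm high under a flat metal plate 10 mm thick, its top 75 mm above the bench. Origin at bench level; axes along the plate's edges, +x away from the robot, +y to its left. The plate spans x -155 to 195, y -170 to 170 mm; the side edges (y = -170, 170) have no rim and overhang the casting by 20 mm. It is bare up to x = 85 mm.
- left_edge (a point): point on the plate's top at its left side edge (bed y = 170 mm), at bed x = -50 mm, level with the middle of the bin there. Axes as the bed's.
- right_edge (a point): point on the plate's top at its right side edge (bed y = -170 mm), at bed x = -50 mm, level with the middle of the bin there. Axes as the bed's.
- machine_front (a point): point on the plate's top, mid width, at bed x = 85 mm: beyond it (+x) stand the machine's fixed parts: two V supports, a belt arm over them, an end stop and a drive housing, up to 205 mm above the bench. Axes as the bed's.
- red_bin: red open scrap bin, loose on the bench, 0.6 kg, outside 240 (x) x 140 (y) x 55 mm high, walls and floor 4 mm, axes parallel to the bed's. It stands against the casting, left or right of the bed by chance, beside the bare plate. The plate's edge reaches about 10 mm past its near wall, 10 mm above its rim, so what goes over the edge falls in. Origin: centre of its underside.
- green_bin: green open bin with brass bushes lying in it, for good parts; same size as the red bin, in the mirrored place on the other side of the bed. Origin: centre of its underside.
- bearing_a: one of four identical scrap ball bearings: a flat steel ring with black seals, 30 mm outside diameter, 9 mm high, about 32 g, lying flat and loose on the bed plate. It slides when pushed and does not roll. Origin: centre of its underside, z up.
- bearing_b: one of four identical scrap ball bearings: a flat steel ring with black seals, 30 mm outside diameter, 9 mm high, about 32 g, lying flat and loose on the bed plate. It slides when pushed and does not roll. Origin: centre of its underside, z up.
- bearing_c: one of four identical scrap ball bearings: a flat steel ring with black seals, 30 mm outside diameter, 9 mm high, about 32 g, lying flat and loose on the bed plate. It slides when pushed and does not roll. Origin: centre of its underside, z up.
- bearing_d: one of four identical scrap ball bearings: a flat steel ring with black seals, 30 mm outside diameter, 9 mm high, about 32 g, lying flat and loose on the bed plate. It slides when pushed and does not roll. Origin: centre of its underside, z up.
- putty_tin: small tin of balancing putty, 51 mm diameter, 41 mm high, 0.2 kg, standing loose on the bare plate between the bearings. Origin: centre of its underside.
- rotor: the master rotor, loose, lying across the machine's two V supports, axis along the bed's y: shaft 10 mm diameter and 130 mm long, dark core 34 mm diameter. Origin: on its axis, at mid length of the shaft.
- bottle: bottle with an orange cap, 40 mm diameter, 90 mm high, standing loose on the rear left of the plate, left of the V supports. Origin: centre of its underside.
Things that resemble listed ones, but are neither listed nor needed, are in the scene too. There is more than one size of the putty_tin; the one meant has the size given above.

How it is judged:
By the outcome, as a careful person would: the job done as asked, in the order asked, and still so for the second after the job is handed in, with the robot touching nothing.
It also fails if it takes over 66 s, if anything falls off the work surface, if the arm or the gripper's body presses on something with over 40 N, if the wrist force passes 120 N, or if a joint passes its speed limit or range.

## Working session

There is one attempt and no reset: what is moved stays moved. The work goes in short steps, each a Python script; the robot and the scene stay as the last script left them, time stands still between calls to the robot, and variables do not carry over. Pictures are saved under pics/ and viewed, at most 10 in all, crops included, and the job is handed in when it is done.

```bash
mkdir -p pics; cat > h.py <<'E'
import numpy as np, cv2
from scipy.spatial.transform import Rotation as R
from bench import robot
def cam(n):
    return robot.get_image(n)
def K(d):
    f=d["img"].shape[0]/2/np.tan(np.radians(d["fovy"])/2); return f,d["cx"],d["cy"]
def rot(d):
    o=np.array(d["orientation"],float)
    return o if o.shape==(3,3) else R.from_euler('xyz',o).as_matrix()
def ray(d,u,v,z):
    f,cx,cy=K(d); r=rot(d)@np.array([(u-cx)/f,(v-cy)/f,1]); e=np.array(d["eye"],float)
    return e+r*(z-e[2])/r[2]
def proj(d,p):
    f,cx,cy=K(d); q=rot(d).T@(np.array(p,float)-np.array(d["eye"])); return q[:2]/q[2]*f+[cx,cy]
E
python3 - <<'E'
from h import *
for n in ("scene","top"):
    d=cam(n); cv2.imwrite(f"pics/{n}0.png",cv2.resize(d["img"],(768,576),interpolation=cv2.INTER_CUBIC)); np.save(n,d,allow_pickle=True)
    print(n,d["fovy"],d["cx"],d["cy"],d["eye"],d["orientation"])
print(robot.current_t(),robot.current_eef_rot())
E
```

```text
scene 45.70545221374133 251.52962415550599 193.9400061501847 [895.23582723 302.27950915 786.55261927] [-2.54694662  0.00925713  2.21780965]
top 43.524911207149906 254.21793417566985 197.02673175397751 [ 405.48662267   10.64951025 1068.39130271] [-2.98944924e+00  1.40582371e-03 -1.56262771e+00]
0.1 [-3.13999502e+00 -3.32851188e-04  2.84980886e+00]
```

View pics/top0.png

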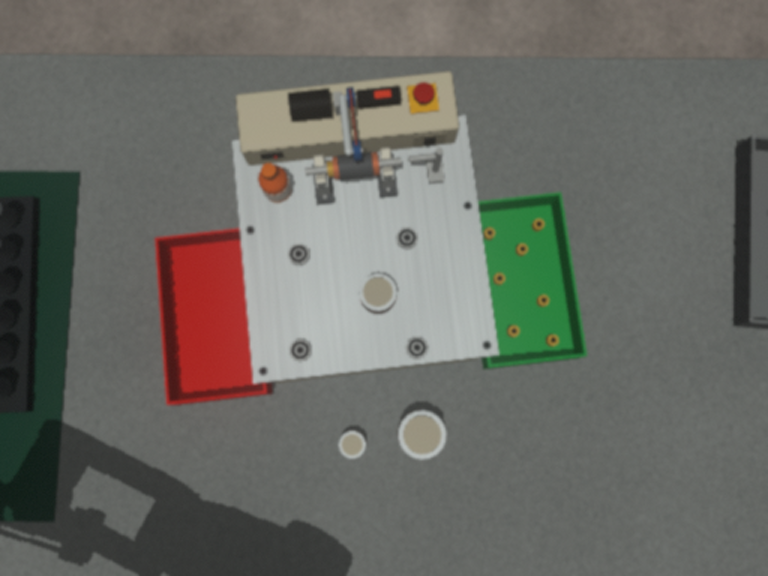

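View pics/scene0.png

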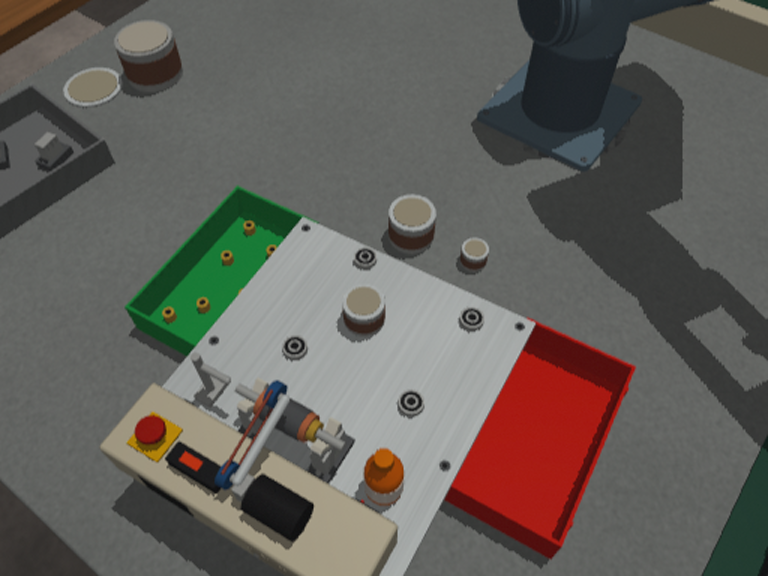

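Top view (768 px scale): the red bin is at left (205,315) and the green one at right (535,280). The bearings are at (299,254), (407,237), (301,349) and (417,347). The tin stands on the plate at (378,292).

Lookalikes:
- **Bearings:** plate screws (250,230), (263,371), (468,206), (487,345) and brass bushes in the green bin. Only the four ringed ones are bearings.
- **Tin:** tins on the bench at (352,444) (small) and (422,434) (large).

```bash
python3 - <<'E'
from h import *
D={n:np.load(n+".npy",allow_pickle=True).item() for n in("top","scene")}
d=D["top"]; g=cv2.cvtColor(d["img"],cv2.COLOR_BGR2GRAY); hsv=cv2.cvtColor(d["img"],cv2.COLOR_BGR2HSV)
# plate mask: bright, unsaturated
m=((g>120)&(hsv[...,1]<40)).astype(np.uint8)*255
m=cv2.morphologyEx(m,cv2.MORPH_CLOSE,np.ones((3,3)))
cs,_=cv2.findContours(m,cv2.RETR_EXTERNAL,cv2.CHAIN_APPROX_NONE)
c=max(cs,key=cv2.contourArea)[:,0].astype(float)
W=np.array([ray(d,u,v,75)[:2] for u,v in c])
def line(sel):
    p=W[sel]; vx,vy,x,y=cv2.fitLine(p.astype(np.float32),cv2.DIST_HUBER,0,.01,.01).ravel(); return np.array([vx,vy]),np.array([x,y]),len(p)
v=c[:,1]; u=c[:,0]
L=line((u<200)&(v>130)&(v<245)); Rr=line((u>290)&(v>110)&(v<225)); N=line((v>230)&(u>185)&(u<315))
for l in (L,Rr,N): print(l, np.degrees(np.arctan2(l[0][1],l[0][0])))
def isec(a,b):
    t=np.linalg.solve(np.c_[a[0],-b[0]],b[1]-a[1]); return a[1]+t[0]*a[0]
nl,nr=isec(L,N),isec(Rr,N); print("corners",nl,nr,np.linalg.norm(nl-nr))
for ci in D:
  for s in ([(299,254),(407,237),(301,349),(417,347)] if ci=="top" else [(411,402),(294,346),(471,317),(365,257)]):
    d=D[ci]; g=cv2.cvtColor(d["img"],cv2.COLOR_BGR2GRAY)
    x,y=int(s[0]/1.5),int(s[1]/1.5); w=g[y-11:y+12,x-11:x+12]
    mm=(w<110).astype(np.uint8); n,lab,st,ce=cv2.connectedComponentsWithStats(mm)
    k=1+np.argmax(st[1:,4]); cc=max(cv2.findContours((lab==k).astype(np.uint8),0,2)[0],key=cv2.contourArea); (ex,ey),r=cv2.minEnclosingCircle(cc)
    a=st[k]; q=(x-11+a[0]+(a[2]-1)/2,y-11+a[1]+(a[3]-1)/2)
    print(ci,s,q,a[2:],ray(d,*q,80 if ci=="top" else 80).round(1))
d=D["top"]
cv2.imwrite("pics/crop.png",cv2.resize(d["img"][130:260,140:340],None,fx=4,fy=4,interpolation=cv2.INTER_CUBIC))
for n,(uu,vv),z in (("tin",(378,292),116),("small",(352,444),20),("large",(422,434),50)): print(n,ray(d,uu/1.5,vv/1.5,z))
E
```

```text
(array([0.9918058 , 0.12775458], dtype=float32), array([574.5528 , 203.78835], dtype=float32), 129) 7.3398576
(array([0.9929643 , 0.11841375], dtype=float32), array([ 622.6751 , -129.41954], dtype=float32), 114) 6.800565
(array([ 0.12296455, -0.9924111 ], dtype=float32), array([456.71664,  20.72972], dtype=float32), 129) -82.93677
corners [436.24225 185.97255] [ 477.4665  -146.73607] 335.25284
top (299, 254) (np.float64(198.5), np.float64(169.0)) [12 11 90] [615.6 130.7  80. ]
top (407, 237) (np.float64(271.0), np.float64(158.0)) [11 11 91] [640.4 -21.4  80. ]
top (301, 349) (np.float64(199.5), np.float64(233.0)) [12 11 84] [481.3 125.2  80. ]
top (417, 347) (np.float64(277.5), np.float64(231.5)) [12 12 82] [485.7 -35.2  80. ]
scene (411, 402) (np.float64(274.0), np.float64(267.0)) [ 15  13 121] [614.  129.2  80. ]
scene (294, 346) (np.float64(196.0), np.float64(232.0)) [ 17  17 159] [641.9 -20.8  80. ]
scene (471, 317) (np.float64(314.5), np.float64(211.0)) [ 14  11 104] [479.2 123.7  80. ]
scene (365, 257) (np.float64(242.5), np.float64(172.5)) [ 16  14 144] [488.4 -35.2  80. ]
tin [556.25097372  17.66690939 116.        ]
small [351.81599044  53.48671983  20.        ]
large [367.755766   -44.65101694  50.        ]
```

View pics/crop.png

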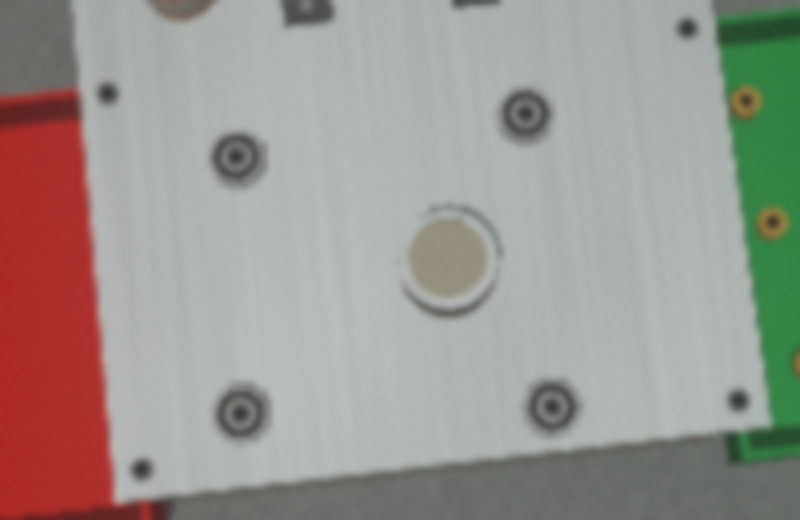

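Casting rays onto z = 80, the two views agree to within about 3 mm. The plate is 335 mm wide against 340 given, and its yaw is 7.1°. The crop shows four true ringed bearings with the tin between them.

- **Rear bearings:** the gripper body would hit the machine if it lay along bed x, so I'll push these with the closed fingers lined up along bed y.
- **Front bearings:** I'll use the slightly opened fingers as a cradle.

```bash
cat >> h.py <<'E'
YAW=np.radians(7.07); O=np.array([610.7,38.7]); B=R.from_euler('z',YAW).as_matrix()[:2,:2]
w=lambda bx,by,z:[*(O+B@[bx,by]),z]
b=lambda p:B.T@(np.array(p[:2])-O)
FAR=[np.pi,0,YAW]; NEAR=[np.pi,0,YAW+np.pi/2]
def sweep(bb,back,end,ori,bx1=None,up=140):
    """push the bearing at bed xy bb to the left; back = start distance of TCP behind it"""
    bx1=bb[0] if bx1 is None else bx1
    robot.move_ptp(w(bb[0],bb[1]-back,up),ori)
    print("down",robot.move_linear(w(bb[0],bb[1]-back,78),speed=100,f_stop=20))
    hit=robot.move_linear(w(bx1,end,78),speed=65,f_stop=20)
    print("sweep",hit,b(robot.current_tcp_pos()).round(1),robot.current_contact_force(),robot.current_t())
    robot.move_linear(w(bx1,end,up),speed=150)
E
python3 - <<'E'
from h import *
P={k:b(v) for k,v in dict(A=(615,130),B=(641.1,-21.1),C=(480.2,124.5),D=(487,-35.2)).items()}
print({k:v.round(1) for k,v in P.items()})
for by in (-110,170):
    q=robot.inverse_kinematics(w(22,by,78),FAR); print(q)
robot.move_gripper(0.0)
robot.move_ptp(w(P["A"][0],45,250),FAR)
sweep(P["A"],45,165,FAR)
for n in("top","scene"):
    d=cam(n); cv2.imwrite(f"pics/{n}1.png",d["img"])
print(robot.current_t())
E
python3 -c "
import cv2,numpy as np
cv2.imwrite('pics/both1.png',np.hstack([cv2.imread('pics/top1.png')[60:290,90:410],cv2.imread('pics/scene1.png')[110:340,60:440]]))"
```

```text
{'A': array([15.5, 90.1]), 'B': array([ 22.8, -63.1]), 'C': array([-118.9,  101.2]), 'D': array([-131.9,  -58.1])}
[-2.75892149e-01  5.48183842e-01  1.45447430e+00 -4.44089210e-16
  1.13893451e+00  1.17150940e+00]
[ 1.58730465e-01  5.43524556e-01  1.46271250e+00 -4.44089210e-16
  1.13535560e+00  1.60613201e+00]
down False
sweep False [ 15.5 164.7] [-0.40705285 -0.93113896  0.51557563] 7.1083
7.775
```

View pics/both1.png

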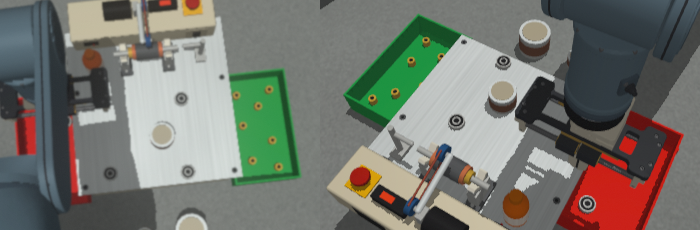

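Bearing A lies in the red bin, at scene crop (587,204), and nothing else has moved. B is next, then C and D.

```bash
python3 - <<'E'
from h import *
sweep((22.8,-63.1),45,165,FAR)
robot.move_linear(w(-40,90,160),speed=250)
a=cam("top")["img"]; s=cam("scene")["img"]
cv2.imwrite("pics/both2.png",np.hstack([a[60:290,90:410],s[110:340,60:440]])); print(robot.current_t())
E
```

```text
down False
sweep False [ 22.8 164.9] [-0.35168934 -0.55204028 -0.29379025] 13.95
15.1667
```

View pics/both2.png

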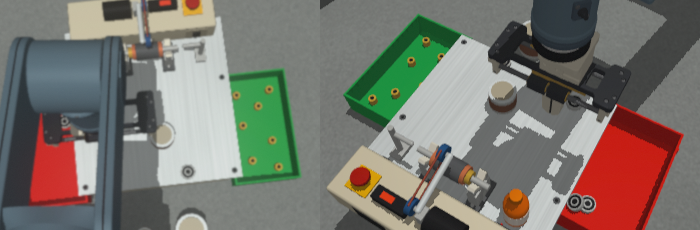

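A and B both lie in the red bin, at (588,205) and (575,203). The tin, rotor and bottle are unmoved.

```bash
python3 - <<'E'
from h import *
robot.move_gripper(0.19); print(robot.current_gripper_width())
sweep((-118.9,101.2),42,176,NEAR,bx1=-115)
a=cam("scene")["img"]
sweep((-131.9,-58.1),42,176,NEAR,bx1=-120)
robot.move_linear(w(-120,100,300),speed=250)
q=robot.current_qpos(); q=np.array(q); q[0]-=1.3; robot.move_j(q)
d=cam("top"); s=cam("scene"); np.save("top2",d,allow_pickle=True)
cv2.imwrite("pics/end.png",np.hstack([d["img"][60:300,90:410],s["img"][110:350,60:440]])); print(robot.current_t())
E
```

```text
0.1889950286676198
down False
sweep False [-115.   175.7] [0.96100315 0.03787717 0.23489563] 19.8833
down False
sweep False [-120.   175.9] [-0.70474462 -0.16503602 -0.05096932] 26.7417
30.4083
```

View pics/end.png

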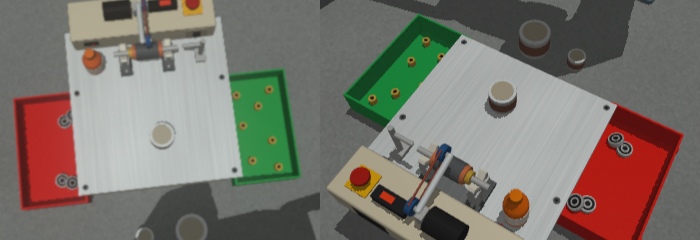

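All four bearings are in the red bin, in pairs at scene crop (581,203) and (620,143). The plate is clear apart from the tin, the bottle and the machine parts, all where they stood, and the arm is clear of everything.

```bash
python3 -c "
from h import *
robot.sleep(0.5); print(robot.hand_in(), robot.current_t())"
```

```text
the job is handed in; nothing more can be done
the job is handed in; nothing more can be done
```

All four bearings were swept over the left edge into the red bin, the tin, rotor, bottle and both bins look unmoved in the final pictures, and I handed the job in at about 31 s.

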